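Seal and latch the connector tub

TASK

Press the blue lid down all around its edge, point by point, until its gasket is fully seated and the lid lies flush on the black tub, never leaning on it with more than a firm thumb's push (60 N). Only then swing the red-knobbed latch a quarter turn across the lid until it drops into its catch behind the yellow rib. Leave everything else on the bench where it is.

Things in the scene. Friction and masses are not known exactly. Their poses are not given: they have to be found in the camera images.
- tub: black box-shaped tub fixed to the bench, 136 (x) x 190 (y) mm, its flat rim 16 mm wide and 85 mm above the bench. Origin under its centre on the bench; x points away from the latch side (the front), y to the left seen from the front
- rim (a point): centre of the tub's mouth, 85 mm up. Round the rim a black gasket stands up to 6 mm proud; it stays where it is pushed and resists with about 8 N at each of 8 places: corners (x +-60, y +-87 mm) and middles of the four sides. With the gasket down the lid stops hard on the rim. Straight over one place 12 to 22 N seats it; pressed at its centre the lid needs over 60 N
- lid: blue rigid lid lying loosely on the gasket: plate 150 (x) x 204 (y) x 8 mm, about 0.4 kg, a plug below keeps it centred within 2.5 mm. Origin at the centre of the plate's underside (91 mm up at first, 85 mm when home), axes as the tub's. Eight white dots on top lie over the eight gasket places. Pressing one corner may lift the far one some 10 mm; that is normal
- catch_rib (a point): top of the yellow rib on the lid, 2.5 mm proud of its top, about 30 mm long along x, at x -28, y +20 mm in the lid's frame; the latch's catch lies just past it, on its -y side
- lid_front_right (a point): the white dot at the lid's front right corner (front is the latch side, -x; left is +y), at x -60, y -87 mm in the lid's frame, on the top face: 93 mm above the bench when home, 99 mm when the gasket is fully proud
- lid_front_left (a point): the white dot at the lid's front left corner (front is the latch side, -x; left is +y), at x -60, y +87 mm in the lid's frame, on the top face: 93 mm above the bench when home, 99 mm when the gasket is fully proud
- lid_back_right (a point): the white dot at the lid's back right corner (front is the latch side, -x; left is +y), at x +60, y -87 mm in the lid's frame, on the top face: 93 mm above the bench when home, 99 mm when the gasket is fully proud
- lid_back_left (a point): the white dot at the lid's back left corner (front is the latch side, -x; left is +y), at x +60, y +87 mm in the lid's frame, on the top face: 93 mm above the bench when home, 99 mm when the gasket is fully proud
- latch (a joint): swing latch's angle, rad: near 0 parked in front of the lid (arm along the tub's +y), 1.571 at its stop, arm across the lid along +x; grows clockwise from above. Turns at about 0.1 N m; from about 1.15 rad the arm, sprung down, rides up over the yellow rib (5 to 15 N at the knob) and beyond 1.43 rad it has dropped behind it, in its catch. A proud lid blocks it
- latch_pivot (a point): axis of the latch, at x -100, y 0 mm in the tub's frame, 99.5 mm above the bench: the centre line of the latch arm, a 12 mm thick steel rod 80 mm long
- latch_knob (a point): top centre of the red upright knob on the arm's end, 80 mm from the axis, 16 mm diameter, 40 mm tall; its top is 139.5 mm above the bench. Can be pushed sideways
- plug_a: black audio connector lying on the bench, 85 mm long, 19 mm thick, beside the tub's left end; origin under its middle
- plug_b: a second such connector, beside the tub's right end
- plug_c: a third such connector, farther left
- screwdriver: orange-handled screwdriver lying on the right, 200 mm long
- tape: black roll of tape lying flat on the left, 110 mm across, 48 mm high
- spray: blue spray can with red cap standing on the right, 54 mm across, 150 mm tall
- caster: steel castor with blue wheel standing on its plate behind left, about 100 mm square, 116 mm tall

How it is judged:
By the outcome, as a careful person would: the job done as asked, in the order asked, and still so for the second after the job is handed in, with the robot touching nothing.
It also fails if it takes over 72 s, if anything falls off the work surface, if the arm or the gripper's body presses on something with over 40 N, if the wrist force passes 120 N, or if a joint passes its speed limit or range.

ROBOT

A 6-joint arm with a two-finger parallel gripper is mounted at the origin on the work surface. World frame = base frame: x ahead of the robot, y to its left, z up, the work surface at z = 0. Lengths are in m, angles in degrees, forces in N, time in s.
With the tool pointing down it reaches from about 0.4 to 0.825 m from the base axis. Payload 7 kg.
Tool frame: the origin (TCP) lies midway between the tips of the shut fingers; the grasp point (between the pads) lies 19 mm behind it (r.grip_point_offset is the z of the grasp point in the tool frame, in m); z points along the fingers, y is the line along which they close (so a half turn about z gives the same grasp; the last joint's range is limited). The gripper opens to 88 mm and grips with 3 to 60 N. Pads are 19 mm wide; open, the fingers measure 130 mm over their backs; the gripper's body (78 mm by 193 mm) begins 47 mm behind the grasp point.
Start: joints at [-48.982, 20.546, 0.682, 0, -70.136, -16.507], TCP at [0.28, -0.614, 0.227] pointing down, gripper open.
Joint ranges: [-176.03, 176.03], [-82.01, 121.73], [-58.28, 71.71], [-173.87, 95.51], [-174.79, -0.11], [-173.66, 173.66]. Speed limits (degrees/s): [136.94, 136.94, 172.46, 180, 180, 180].

INTERFACE

Orientations are given as [roll, pitch, yaw] about the fixed x, y, z axes, in that order (R = Rz(yaw) Ry(pitch) Rx(roll)).
In Python, from plant import r, viewer, recognise, outline_of, pinpoint gives the robot as it stands.
- The arm moves only by the tool move_arm, never from a script. Its argument "targets" is a list of rows, each a list of 2 entries, a list of its own where there are three numbers: the shift along the tool's x, y, z in cm, then the turn, a rotation vector about the tool's x, y, z in rad. A call has 1 to 5 rows; each row is the pose to reach, as a shift and turn from the pose commanded when the call began, along the tool's axes at that moment; what a row does not reach only later rows make up. A row lasts 1/8 s, in which the tool goes at most 62.5 mm and 10.7 degrees, less where a joint would pass 70% of its speed; a pose out of reach is approached as far as the arm can. A call with a gripper value outside its range is refused whole. "jaw" is the finger opening in cm, from 0 to 8.76, set as the call begins (left out, the last holds). The fingers move at their own pace and stop on an object; "squeeze" is the grip in N (left out, the last holds). Time passes only in rows, so rows that repeat a pose let the fingers close. It gives the time, the measured TCP pose, the force, the opening and the grip force at its end, in the units of the state.
- r.get_state(): the state, without advancing time (a new reading comes with each control period).
- viewer.capture(name): name is "scene" or "top" or "wrist"; returns a dict with "image" (420x560x3 uint8, blue, green, red), "intrinsics" (3x3 intrinsics, pixels), "camera_from_world" (4x4, takes a point from world to camera coordinates). Camera axes: x right, y up, looking along -z (the intrinsics and any distortion apply to the point x, -y, -z); pixel columns grow to the right and rows downward; lengths in m; the calibration is good to about 2 mm. A picture is of the moment at which its call begins. There is no depth.
- r.close_job(): hands the job in; it is judged then, once.
Trained networks look in the newest picture that a camera, given by its name, has taken for a name from the list of things; names that differ only in an ending like _2 or _b are one class to them, and where a whole thing is asked for, a point or a joint stands for the part that bears it (a point fixed in the world has none). Each returns a list of dicts, best first, with "score" (0 to 1); they miss things now and then, are a little off and sometimes report something else, mostly with a low value. They report only what shows in the picture. A call takes as long as a camera call.
- recognise(label, camera): "box" ([left, top, right, bottom] in pixels, round what is visible of it).
- outline_of(label, camera): "mask" (420x560 bool, what is visible of it) and "box" ([left, top, right, bottom] in pixels, round what is visible of it).
- pinpoint(label, camera): "location" ([row, column] in pixels: a listed point, or the origin of a listed thing).
The state is a dict: "time_s": time; "joints": joint angles; "qd": joint speeds; "joint_torque": joint torques, N m; "tcp_pos": TCP position; "eef_rot": TCP orientation; "contact_force": force on the tool from outside, world axes, zero at the start; "moment": the same for the moment, N m; "gripper_width": finger opening in m; "gripper_force": force on a finger pad.
Only numpy, scipy, OpenCV 4.12 (cv2) and the standard library are available. Lean on these libraries where they do the work, as an engineer would, in place of code of your own. Each camera call takes 0.05 s, during which the arm holds its last target. There are 200 camera calls.

## Working session

There is one attempt and no reset: what is moved stays moved. The work goes in short steps, Python scripts to look and compute and a tool call to move; the robot and the scene stay as the last step left them, time stands still between calls to the robot, and variables do not carry over. Pictures are saved under pics/ and viewed, at most 10 in all, crops included, and the job is handed in when it is done.

Besides the shell and the picture viewer there is one more tool, called after "Request:" by a JSON object that holds its "method" and its "body", one argument or row to a line. move_arm: Moves the arm, as the interface text tells. Its arguments: {"type":"object","properties":{"targets":{"type":"array","items":{"type":"array"}},"jaw":{"type":"number"},"squeeze":{"type":"number"}},"required":["targets"]}

```bash
mkdir -p pics
cat > h.py <<'E'
import numpy as np, cv2
from plant import r, viewer, recognise, outline_of, pinpoint
def ray(c,uv):
    K=np.array(c["intrinsics"]);T=np.array(c["camera_from_world"])
    p=np.linalg.inv(K)@np.array([uv[0],uv[1],1.]);d=np.array([p[0],-p[1],-p[2]])
    R=T[:3,:3];return -R.T@T[:3,3],R.T@d
def atz(c,uv,z):
    o,d=ray(c,uv);return o+d*(z-o[2])/d[2]
def proj(c,P):
    K=np.array(c["intrinsics"]);T=np.array(c["camera_from_world"])
    q=T[:3,:3]@np.array(P)+T[:3,3];p=K@np.array([q[0],-q[1],-q[2]]);return p[:2]/p[2]
E
python3 - <<'E'
from h import *
s=r.get_state();print(s)
ims=[]
for cam in("scene","top"):
    c=viewer.capture(cam);cv2.imwrite(f"pics/{cam}0.png",c["image"])
    for l,z in(("lid_front_right",.099),("lid_front_left",.099),("lid_back_right",.099),("lid_back_left",.099),("catch_rib",.1015),("latch_pivot",.0995),("latch_knob",.1395),("rim",.085)):
        p=pinpoint(l,cam)
        for q in p[:2]:
            u=q["location"][::-1];print(cam,l,round(q["score"],2),np.round(u,1),np.round(atz(c,u,z),4))
E
```

```text
{'time_s': 0.0, 'joints': array([-4.89822993e+01,  2.05930754e+01,  6.34238665e-01, -1.99407552e-02,
       -7.01348451e+01, -1.65084723e+01]), 'qd': array([ 0.00594216,  0.01171581,  0.02294273, -0.0442014 ,  0.02794558,
        0.00976405]), 'joint_torque': array([ 1.07157219e-03, -5.82715917e+01,  2.93065041e+01,  6.99700803e+00,
        7.05625236e-03, -1.87296123e-04]), 'tcp_pos': array([ 0.27981246, -0.61374598,  0.22560826]), 'eef_rot': array([ 1.79904853e+02, -8.65023282e-03, -1.55497556e+02]), 'contact_force': array([-0.28085313, -0.15803543,  0.29420783]), 'moment': array([-0.04079472, -0.05618141, -0.09479306]), 'gripper_force': 0.0, 'gripper_width': 0.08751032378034472}
scene lid_front_right 0.59 [251.4 179.1] [ 0.5203 -0.1156  0.099 ]
scene lid_front_left 0.86 [314.2 188.3] [0.4788 0.0465 0.099 ]
scene lid_back_right 0.56 [240.8 223.2] [ 0.6544 -0.0773  0.099 ]
scene lid_back_left 0.91 [309.9 224. ] [0.5848 0.079  0.099 ]
scene catch_rib 0.68 [288.1 193.2] [ 0.5233 -0.008   0.1015]
scene latch_pivot 0.76 [284.5 173.4] [ 0.4666 -0.0441  0.0995]
scene latch_pivot 0.65 [241.4 222. ] [ 0.6509 -0.0774  0.0995]
scene latch_knob 0.69 [317.9 167.3] [0.4413 0.0387 0.1395]
scene latch_knob 0.45 [224.5 218.7] [ 0.6811 -0.1042  0.1395]
scene rim 0.62 [311.7 228. ] [0.5853 0.0849 0.085 ]
top lid_front_right 0.76 [324.8 221.5] [ 0.5255 -0.1118  0.099 ]
top lid_front_right 0.16 [255.6 237.8] [0.4829 0.0615 0.099 ]
top lid_front_left 0.69 [257.8 240.2] [0.4769 0.0559 0.099 ]
top lid_back_left 0.95 [247.1 192.8] [0.596  0.0842 0.099 ]
top catch_rib 0.6 [278.4 221. ] [0.5255 0.0047 0.1015]
top latch_pivot 0.95 [299.2 242.9] [ 0.4712 -0.0479  0.0995]
top latch_knob 0.74 [268.8 252.7] [0.4468 0.0273 0.1395]
```

Run:
```python
import cv2,numpy as np
a=cv2.imread("pics/top0.png")[150:290,190:390];b=cv2.imread("pics/scene0.png")
cv2.imwrite("pics/topcrop.png",cv2.resize(a,(800,560),interpolation=cv2.INTER_CUBIC))
```

```text
(no output)
```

View pics/topcrop.png

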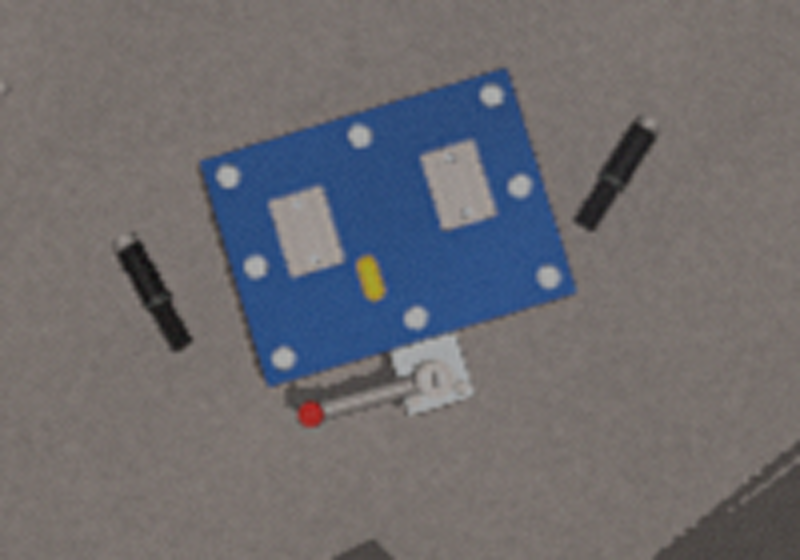

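View pics/scene0.png

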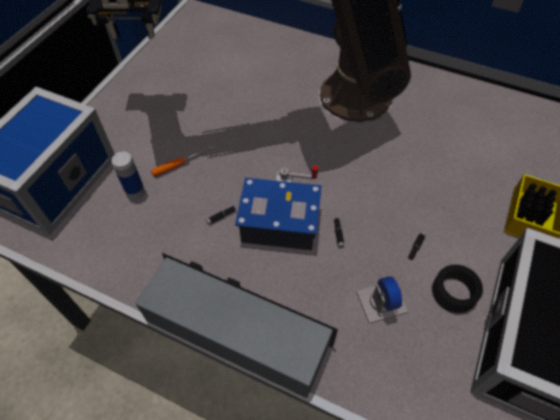

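The top view (4x crop from 190,150) shows all eight dots: front left (284,358), front right (548,277), back right (491,95), back left (228,177). The knob is at (310,414), the rib at (370,278) and the pivot at (433,378). The scene view confirms the layout, with nothing tall near the tub. Next I'll fit the lid pose to the dots.

```bash
cat >> h.py <<'E'
D={'FL':(-.06,.087),'F':(-.06,0),'FR':(-.06,-.087),'R':(0,-.087),'BR':(.06,-.087),'B':(.06,0),'BL':(.06,.087),'L':(0,.087)}
E
python3 - <<'E'
from h import *
from scipy.optimize import least_squares
g={'FL':(284,358),'F':(416,318),'FR':(548,277),'R':(519,186),'BR':(491,95),'B':(360,136),'BL':(228,177),'L':(256,267)}
c=viewer.capture("top");im=c["image"].astype(float)
U={}
for k,(x,y) in g.items():
    u=190+x/4;v=150+y/4;r0=int(round(v));c0=int(round(u))
    w=np.clip(im[r0-4:r0+5,c0-4:c0+5,2]-90,0,None)  # red channel: low on blue
    yy,xx=np.mgrid[r0-4:r0+5,c0-4:c0+5];U[k]=((w*xx).sum()/w.sum(),(w*yy).sum()/w.sum())
def f(p,Z=.099):
    C,S=np.cos(p[2]),np.sin(p[2])
    return np.concatenate([proj(c,(p[0]+C*D[k][0]-S*D[k][1],p[1]+S*D[k][0]+C*D[k][1],Z))-U[k] for k in D])
s=least_squares(f,[.53,-.01,.28]);print(s.x,np.degrees(s.x[2]),np.round(s.fun,2))
x,y,t=s.x;C,S=np.cos(t),np.sin(t)
for k in D:print(k,np.round((x+C*D[k][0]-S*D[k][1],y+S*D[k][0]+C*D[k][1]),4))
for k,(a,b) in dict(pivot=(-.1,0),knob0=(-.1,.08),rib=(-.028,.02)).items():print(k,np.round((x+C*a-S*b,y+S*a+C*b),4))
E
```

```text
[ 0.56313139 -0.01538993  0.30764902] 17.626990671079444 [-0.01  0.08  0.03 -0.08 -0.04  0.02  0.05  0.02 -0.02  0.03  0.04 -0.07
 -0.06 -0.09 -0.    0.1 ]
FL [0.4796 0.0494]
F [ 0.5059 -0.0336]
FR [ 0.5323 -0.1165]
R [ 0.5895 -0.0983]
BR [ 0.6467 -0.0801]
B [0.6203 0.0028]
BL [0.594  0.0857]
L [0.5368 0.0675]
pivot [ 0.4678 -0.0457]
knob0 [0.4436 0.0306]
rib [ 0.5304 -0.0048]
```

Request:
{"method": "move_arm", "body": {
  "targets": [
    [[-4.4, 3.5, 0], [0, 0, 0.024]],
    [[-8.7, 7, 0], [0, 0, 0.048]],
    [[-13.1, 10.4, 0], [0, 0, 0.072]],
    [[-17.4, 13.9, 0], [0, 0, 0.096]],
    [[-21.8, 17.4, 0], [0, 0, 0.12]]
  ],
  "jaw": 0,
  "squeeze": 40
}}

```text
time_s: 1.58
tcp_pos: [0.4068, -0.3638, 0.2269]
eef_rot: [-180.0, 0.0, -162.4]
contact_force: [-0.3, -0.4, 0.3]
gripper_width: 0.043
gripper_force: 0.0
```

Request:
{"method": "move_arm", "body": {
  "targets": [
    [[-4.0, 4.0, 0], [0, 0, 0]],
    [[-8.0, 8.0, 0], [0, 0, 0]],
    [[-12.0, 12.0, 1.0], [0, 0, 0]],
    [[-15.9, 16.0, 3.5], [0, 0, 0]],
    [[-19.5, 19.8, 6.5], [0, 0, 0]]
  ]
}}

```text
time_s: 2.2
tcp_pos: [0.5333, -0.1157, 0.1618]
eef_rot: [-180.0, 0.1, -162.3]
contact_force: [1.7, -0.6, -0.5]
gripper_width: 0.0008
gripper_force: 0.0
```

Request:
{"method": "move_arm", "body": {
  "targets": [
    [[0, 0, 2], [0, 0, 0]],
    [[0, 0, 4], [0, 0, 0]],
    [[0, 0, 5.0], [0, 0, 0]],
    [[0, 0, 5.5], [0, 0, 0]],
    [[0, 0, 5.5], [0, 0, 0]]
  ]
}}

```text
time_s: 2.82
tcp_pos: [0.5322, -0.1179, 0.1068]
eef_rot: [-180.0, 0.0, -162.4]
contact_force: [-0.1, -0.5, 0.7]
gripper_width: 0.0001
gripper_force: 0.0
```

Request:
{"method": "move_arm", "body": {
  "targets": [
    [[0, 0, 0.6], [0, 0, 0]],
    [[0, 0, 0.8], [0, 0, 0]],
    [[0, 0, 1.0], [0, 0, 0]],
    [[0, 0, 1.1], [0, 0, 0]],
    [[0, 0, 1.2], [0, 0, 0]]
  ]
}}

```text
time_s: 3.45
tcp_pos: [0.532, -0.118, 0.0962]
eef_rot: [-179.9, 0.0, -162.3]
contact_force: [-6.5, -0.3, 15.4]
gripper_width: 0.0007
gripper_force: 7.9
```

Request:
{"method": "move_arm", "body": {
  "targets": [
    [[0, 0, 0.1], [0, 0, 0]],
    [[0, 0, 0.2], [0, 0, 0]],
    [[0, 0, 0.3], [0, 0, 0]],
    [[0, 0, 0.35], [0, 0, 0]],
    [[0, 0, 0.35], [0, 0, 0]]
  ]
}}

```text
time_s: 4.08
tcp_pos: [0.5323, -0.1182, 0.0938]
eef_rot: [-179.9, 0.1, -162.3]
contact_force: [-8.2, 0.6, 23.7]
gripper_width: 0.0003
gripper_force: 12.0
```

Request:
{"method": "move_arm", "body": {
  "targets": [
    [[0, 0, 0.05], [0, 0, 0]],
    [[0, 0, 0.1], [0, 0, 0]],
    [[0, 0, 0.15], [0, 0, 0]],
    [[0, 0, 0.15], [0, 0, 0]],
    [[0, 0, 0.15], [0, 0, 0]]
  ]
}}

```text
time_s: 4.7
tcp_pos: [0.5324, -0.1182, 0.0936]
eef_rot: [-179.9, 0.1, -162.3]
contact_force: [-13.2, 3.0, 36.5]
gripper_width: 0.0003
gripper_force: 17.7
```

Request:
{"method": "move_arm", "body": {
  "targets": [
    [[0, 0, -2.5], [0, 0, 0]],
    [[-6, 0.1, -2.5], [0, 0, 0]],
    [[-6, 0.1, -1.5], [0, 0, 0]],
    [[-6, 0.1, -0.9], [0, 0, 0]],
    [[-6, 0.1, -0.5], [0, 0, 0]]
  ]
}}

```text
time_s: 5.32
tcp_pos: [0.5888, -0.0987, 0.0958]
eef_rot: [-180.0, 0.0, -162.3]
contact_force: [-5.2, 4.2, 21.0]
gripper_width: 0.0003
gripper_force: 10.1
```

Request:
{"method": "move_arm", "body": {
  "targets": [
    [[0, 0, 0.2], [0, 0, 0]],
    [[0, 0, 0.3], [0, 0, 0]],
    [[0, 0, 0.4], [0, 0, 0]],
    [[0, 0, 0.45], [0, 0, 0]],
    [[0, 0, 0.45], [0, 0, 0]]
  ]
}}

```text
time_s: 5.95
tcp_pos: [0.5892, -0.0986, 0.0937]
eef_rot: [-179.9, 0.2, -162.3]
contact_force: [-8.0, 4.6, 26.2]
gripper_width: 0.0002
gripper_force: 12.9
```

Request:
{"method": "move_arm", "body": {
  "targets": [
    [[0, 0, 0.07], [0, 0, 0]],
    [[0, 0, 0.15], [0, 0, 0]],
    [[0, 0, 0.15], [0, 0, 0]]
  ]
}}

```text
time_s: 6.32
tcp_pos: [0.5892, -0.0986, 0.0935]
eef_rot: [-179.9, 0.2, -162.3]
contact_force: [-12.9, 6.0, 37.1]
gripper_width: 0.0005
gripper_force: 18.1
```

Request:
{"method": "move_arm", "body": {
  "targets": [
    [[0, 0, -2.5], [0, 0, 0]],
    [[-6, 0, -2.5], [0, 0, 0]],
    [[-6, 0, -1.5], [0, 0, 0]],
    [[-6, 0, -0.9], [0, 0, 0]],
    [[-6, 0, -0.5], [0, 0, 0]]
  ]
}}

```text
time_s: 6.95
tcp_pos: [0.6447, -0.0808, 0.0936]
eef_rot: [180.0, -0.1, -162.4]
contact_force: [-9.5, 4.1, 24.0]
gripper_width: 0.0005
gripper_force: 11.7
```

Request:
{"method": "move_arm", "body": {
  "targets": [
    [[0, 0, 0.2], [0, 0, 0]],
    [[0, 0, 0.3], [0, 0, 0]],
    [[0, 0, 0.4], [0, 0, 0]],
    [[0, 0, 0.5], [0, 0, 0]],
    [[0, 0, 0.5], [0, 0, 0]]
  ]
}}

```text
time_s: 7.58
tcp_pos: [0.6448, -0.0807, 0.0934]
eef_rot: [-179.9, 0.0, -162.3]
contact_force: [-15.8, 5.3, 32.5]
gripper_width: 0.0005
gripper_force: 16.2
```

Request:
{"method": "move_arm", "body": {
  "targets": [
    [[0, 0, -3], [0, 0, 0]],
    [[-0.2, 4.4, -3], [0, 0, 0]],
    [[-0.2, 8.7, -2.5], [0, 0, 0]],
    [[-0.2, 8.7, -1.3], [0, 0, 0]],
    [[-0.2, 8.7, -0.8], [0, 0, 0]]
  ]
}}

```text
time_s: 8.2
tcp_pos: [0.6209, 0.0031, 0.0964]
eef_rot: [180.0, -0.0, -162.3]
contact_force: [-4.6, 5.5, 14.7]
gripper_width: 0.0004
gripper_force: 7.9
```

Request:
{"method": "move_arm", "body": {
  "targets": [
    [[0, 0, 0.25], [0, 0, 0]],
    [[0, 0, 0.4], [0, 0, 0]],
    [[0, 0, 0.5], [0, 0, 0]],
    [[0, 0, 0.6], [0, 0, 0]],
    [[0, 0, 0.6], [0, 0, 0]]
  ]
}}

```text
time_s: 8.82
tcp_pos: [0.6219, 0.0028, 0.0943]
eef_rot: [-180.0, 0.1, -162.4]
contact_force: [-13.1, 7.3, 29.2]
gripper_width: 0.0008
gripper_force: 14.3
```

Request:
{"method": "move_arm", "body": {
  "targets": [
    [[0, 0, 0.1], [0, 0, 0]],
    [[0, 0, 0.15], [0, 0, 0]],
    [[0, 0, 0.15], [0, 0, 0]]
  ]
}}

```text
time_s: 9.2
tcp_pos: [0.6224, 0.0027, 0.0937]
eef_rot: [-180.0, 0.2, -162.4]
contact_force: [-13.1, 7.6, 34.7]
gripper_width: 0.0005
gripper_force: 16.8
```

Request:
{"method": "move_arm", "body": {
  "targets": [
    [[0, 0, -3], [0, 0, 0]],
    [[0, 4.4, -3], [0, 0, 0]],
    [[0, 8.7, -2.5], [0, 0, 0]],
    [[0, 8.7, -1.3], [0, 0, 0]],
    [[0, 8.7, -0.8], [0, 0, 0]]
  ]
}}

```text
time_s: 9.82
tcp_pos: [0.5949, 0.0851, 0.0961]
eef_rot: [-180.0, -0.1, -162.4]
contact_force: [-1.0, 1.0, 2.7]
gripper_width: 0.0008
gripper_force: 1.0
```

Request:
{"method": "move_arm", "body": {
  "targets": [
    [[0, 0, 0.25], [0, 0, 0]],
    [[0, 0, 0.4], [0, 0, 0]],
    [[0, 0, 0.5], [0, 0, 0]],
    [[0, 0, 0.6], [0, 0, 0]],
    [[0, 0, 0.6], [0, 0, 0]]
  ]
}}

```text
time_s: 10.45
tcp_pos: [0.5957, 0.0851, 0.0937]
eef_rot: [-180.0, 0.1, -162.4]
contact_force: [-9.3, 2.0, 21.2]
gripper_width: 0.0002
gripper_force: 10.4
```

Request:
{"method": "move_arm", "body": {
  "targets": [
    [[0, 0, 0.1], [0, 0, 0]],
    [[0, 0, 0.2], [0, 0, 0]],
    [[0, 0, 0.2], [0, 0, 0]]
  ]
}}

```text
time_s: 10.82
tcp_pos: [0.5958, 0.0851, 0.0935]
eef_rot: [-180.0, 0.1, -162.4]
contact_force: [-15.1, 1.8, 34.6]
gripper_width: 0.0001
gripper_force: 16.9
```

Request:
{"method": "move_arm", "body": {
  "targets": [
    [[0, 0, -2.5], [0, 0, 0]],
    [[6.1, 0, -2.5], [0, 0, 0]],
    [[6.1, 0, -1.5], [0, 0, 0]],
    [[6.1, 0, -0.9], [0, 0, 0]],
    [[6.1, 0, -0.6], [0, 0, 0]]
  ]
}}

```text
time_s: 11.45
tcp_pos: [0.5378, 0.0671, 0.0957]
eef_rot: [-179.9, -0.1, -162.4]
contact_force: [-9.5, -0.5, 21.9]
gripper_width: 0.0001
gripper_force: 10.5
```

Request:
{"method": "move_arm", "body": {
  "targets": [
    [[0, 0, 0.2], [0, 0, 0]],
    [[0, 0, 0.3], [0, 0, 0]],
    [[0, 0, 0.4], [0, 0, 0]],
    [[0, 0, 0.5], [0, 0, 0]],
    [[0, 0, 0.6], [0, 0, 0]]
  ]
}}

```text
time_s: 12.08
tcp_pos: [0.5376, 0.0671, 0.093]
eef_rot: [-179.9, -0.0, -162.3]
contact_force: [-23.1, 0.2, 53.4]
gripper_width: 0.0004
gripper_force: 26.8
```

Request:
{"method": "move_arm", "body": {
  "targets": [
    [[0, 0, -2.5], [0, 0, 0]],
    [[5.9, 0, -2.5], [0, 0, 0]],
    [[5.9, 0, -1.5], [0, 0, 0]],
    [[5.9, 0, -0.9], [0, 0, 0]],
    [[5.9, 0, -0.6], [0, 0, 0]]
  ]
}}

```text
time_s: 12.7
tcp_pos: [0.4818, 0.05, 0.0943]
eef_rot: [-180.0, -0.0, -162.4]
contact_force: [0.5, -0.3, 0.4]
gripper_width: 0.0005
gripper_force: 0.0
```

Request:
{"method": "move_arm", "body": {
  "targets": [
    [[0, 0, 0.15], [0, 0, 0]],
    [[0, 0, 0.25], [0, 0, 0]],
    [[0, 0, 0.3], [0, 0, 0]],
    [[0, 0, 0.35], [0, 0, 0]],
    [[0, 0, 0.35], [0, 0, 0]]
  ]
}}

```text
time_s: 13.32
tcp_pos: [0.4818, 0.05, 0.0932]
eef_rot: [-180.0, 0.1, -162.3]
contact_force: [-7.2, 0.8, 19.9]
gripper_width: 0.0002
gripper_force: 10.1
```

Request:
{"method": "move_arm", "body": {
  "targets": [
    [[0, 0, 0.07], [0, 0, 0]],
    [[0, 0, 0.14], [0, 0, 0]],
    [[0, 0, 0.14], [0, 0, 0]]
  ]
}}

```text
time_s: 13.7
tcp_pos: [0.4818, 0.05, 0.0931]
eef_rot: [-180.0, 0.1, -162.3]
contact_force: [-14.0, 1.6, 35.6]
gripper_width: 0.0004
gripper_force: 17.6
```

Request:
{"method": "move_arm", "body": {
  "targets": [
    [[0, 0, -3], [0, 0, 0]],
    [[0, -4.4, -3], [0, 0, 0]],
    [[0, -8.7, -2.5], [0, 0, 0]],
    [[0, -8.7, -1.3], [0, 0, 0]],
    [[0, -8.7, -0.7], [0, 0, 0]]
  ]
}}

```text
time_s: 14.32
tcp_pos: [0.507, -0.0333, 0.0961]
eef_rot: [180.0, -0.1, -162.4]
contact_force: [-0.2, 0.9, 0.3]
gripper_width: 0.0006
gripper_force: 0.0
```

Request:
{"method": "move_arm", "body": {
  "targets": [
    [[0, 0, 0.2], [0, 0, 0]],
    [[0, 0, 0.3], [0, 0, 0]],
    [[0, 0, 0.4], [0, 0, 0]],
    [[0, 0, 0.5], [0, 0, 0]],
    [[0, 0, 0.5], [0, 0, 0]]
  ]
}}

```text
time_s: 14.95
tcp_pos: [0.5073, -0.0325, 0.0934]
eef_rot: [180.0, 0.1, -162.3]
contact_force: [-4.9, 2.2, 10.6]
gripper_width: 0.0005
gripper_force: 5.0
```

Request:
{"method": "move_arm", "body": {
  "targets": [
    [[0, 0, 0.1], [0, 0, 0]],
    [[0, 0, 0.2], [0, 0, 0]],
    [[0, 0, 0.25], [0, 0, 0]],
    [[0, 0, 0.25], [0, 0, 0]]
  ]
}}

```text
time_s: 15.45
tcp_pos: [0.5074, -0.0325, 0.0931]
eef_rot: [-180.0, 0.1, -162.3]
contact_force: [-14.6, 5.5, 34.3]
gripper_width: 0.0005
gripper_force: 17.2
```

Request:
{"method": "move_arm", "body": {
  "targets": [
    [[0, 0, -2.5], [0, 0, 0]],
    [[0, -4.4, -2.5], [0, 0, 0]],
    [[0, -8.7, -2], [0, 0, 0]],
    [[0, -8.7, -1.0], [0, 0, 0]],
    [[0, -8.7, -0.5], [0, 0, 0]]
  ]
}}

```text
time_s: 16.08
tcp_pos: [0.5331, -0.1159, 0.0941]
eef_rot: [180.0, -0.0, -162.4]
contact_force: [-0.0, 0.1, -0.1]
gripper_width: 0.0005
gripper_force: 0.0
```

Request:
{"method": "move_arm", "body": {
  "targets": [
    [[0, 0, 0.2], [0, 0, 0]],
    [[0, 0, 0.3], [0, 0, 0]],
    [[0, 0, 0.4], [0, 0, 0]],
    [[0, 0, 0.5], [0, 0, 0]],
    [[0, 0, 0.5], [0, 0, 0]]
  ]
}}

```text
time_s: 16.7
tcp_pos: [0.5332, -0.1157, 0.0931]
eef_rot: [-179.9, 0.0, -162.2]
contact_force: [-11.6, 1.7, 30.7]
gripper_width: 0.0005
gripper_force: 15.2
```

Request:
{"method": "move_arm", "body": {
  "targets": [
    [[0, 0, -2], [0, 0, 0]],
    [[-6, 0, -2], [0, 0, 0]],
    [[-6, 0, -1], [0, 0, 0]],
    [[-6, 0, -0.5], [0, 0, 0]],
    [[-6, 0, -0.5], [0, 0, 0]]
  ]
}}

```text
time_s: 17.32
tcp_pos: [0.5899, -0.0975, 0.0944]
eef_rot: [180.0, -0.1, -162.3]
contact_force: [1.2, -0.1, -0.8]
gripper_width: 0.0009
gripper_force: 0.0
```

Request:
{"method": "move_arm", "body": {
  "targets": [
    [[0, 0, 0.2], [0, 0, 0]],
    [[0, 0, 0.3], [0, 0, 0]],
    [[0, 0, 0.4], [0, 0, 0]],
    [[0, 0, 0.5], [0, 0, 0]],
    [[0, 0, 0.5], [0, 0, 0]]
  ]
}}

```text
time_s: 17.95
tcp_pos: [0.5905, -0.0979, 0.0932]
eef_rot: [-180.0, 0.1, -162.3]
contact_force: [-10.7, 4.7, 26.3]
gripper_width: 0.0003
gripper_force: 13.0
```

Request:
{"method": "move_arm", "body": {
  "targets": [
    [[0, 0, -2], [0, 0, 0]],
    [[-6, 0, -2], [0, 0, 0]],
    [[-6, 0, -1], [0, 0, 0]],
    [[-6, 0, -0.5], [0, 0, 0]],
    [[-6, 0, -0.5], [0, 0, 0]]
  ]
}}

```text
time_s: 18.58
tcp_pos: [0.6471, -0.08, 0.0945]
eef_rot: [180.0, -0.1, -162.4]
contact_force: [-1.0, 0.7, -0.3]
gripper_width: 0.0008
gripper_force: 0.0
```

Request:
{"method": "move_arm", "body": {
  "targets": [
    [[0, 0, 0.2], [0, 0, 0]],
    [[0, 0, 0.3], [0, 0, 0]],
    [[0, 0, 0.4], [0, 0, 0]],
    [[0, 0, 0.5], [0, 0, 0]],
    [[0, 0, 0.5], [0, 0, 0]]
  ]
}}

```text
time_s: 19.2
tcp_pos: [0.6476, -0.0801, 0.0932]
eef_rot: [-179.9, 0.1, -162.3]
contact_force: [-9.7, 2.2, 21.9]
gripper_width: 0.0008
gripper_force: 10.8
```

Request:
{"method": "move_arm", "body": {
  "targets": [
    [[0, 0, -2], [0, 0, 0]],
    [[0, 4.4, -2], [0, 0, 0]],
    [[0, 8.7, -1.5], [0, 0, 0]],
    [[0, 8.7, -0.7], [0, 0, 0]],
    [[0, 8.7, -0.5], [0, 0, 0]]
  ]
}}

```text
time_s: 19.82
tcp_pos: [0.6212, 0.0031, 0.0944]
eef_rot: [-180.0, -0.0, -162.3]
contact_force: [-0.2, -0.5, -0.1]
gripper_width: 0.0004
gripper_force: 0.0
```

Request:
{"method": "move_arm", "body": {
  "targets": [
    [[0, 0, 0.2], [0, 0, 0]],
    [[0, 0, 0.3], [0, 0, 0]],
    [[0, 0, 0.4], [0, 0, 0]],
    [[0, 0, 0.5], [0, 0, 0]],
    [[0, 0, 0.5], [0, 0, 0]]
  ]
}}

```text
time_s: 20.45
tcp_pos: [0.6217, 0.0026, 0.0932]
eef_rot: [-180.0, 0.1, -162.4]
contact_force: [-13.3, 5.3, 25.6]
gripper_width: 0.0009
gripper_force: 13.6
```

Request:
{"method": "move_arm", "body": {
  "targets": [
    [[0, 0, -2], [0, 0, 0]],
    [[0, 4.4, -2], [0, 0, 0]],
    [[0, 8.7, -1.5], [0, 0, 0]],
    [[0, 8.7, -0.7], [0, 0, 0]],
    [[0, 8.7, -0.5], [0, 0, 0]]
  ]
}}

```text
time_s: 21.08
tcp_pos: [0.5952, 0.0854, 0.0941]
eef_rot: [-180.0, -0.1, -162.4]
contact_force: [-0.1, -0.1, 0.1]
gripper_width: 0.0003
gripper_force: 0.0
```

Request:
{"method": "move_arm", "body": {
  "targets": [
    [[0, 0, 0.2], [0, 0, 0]],
    [[0, 0, 0.3], [0, 0, 0]],
    [[0, 0, 0.4], [0, 0, 0]],
    [[0, 0, 0.5], [0, 0, 0]],
    [[0, 0, 0.5], [0, 0, 0]]
  ]
}}

```text
time_s: 21.7
tcp_pos: [0.5956, 0.0851, 0.0932]
eef_rot: [-180.0, 0.1, -162.4]
contact_force: [-12.3, 2.0, 28.3]
gripper_width: 0.0007
gripper_force: 13.8
```

Request:
{"method": "move_arm", "body": {
  "targets": [
    [[0, 0, -2], [0, 0, 0]],
    [[6, 0, -2], [0, 0, 0]],
    [[6, 0, -1], [0, 0, 0]],
    [[6, 0, -0.5], [0, 0, 0]],
    [[6, 0, -0.5], [0, 0, 0]]
  ]
}}

```text
time_s: 22.32
tcp_pos: [0.5388, 0.0677, 0.0942]
eef_rot: [-180.0, -0.0, -162.4]
contact_force: [0.5, 0.1, -0.4]
gripper_width: 0.0004
gripper_force: 0.0
```

Request:
{"method": "move_arm", "body": {
  "targets": [
    [[0, 0, 0.2], [0, 0, 0]],
    [[0, 0, 0.3], [0, 0, 0]],
    [[0, 0, 0.35], [0, 0, 0]],
    [[0, 0, 0.4], [0, 0, 0]],
    [[0, 0, 0.4], [0, 0, 0]]
  ]
}}

```text
time_s: 22.95
tcp_pos: [0.5392, 0.068, 0.0932]
eef_rot: [-179.9, 0.1, -162.3]
contact_force: [-7.9, -0.0, 24.1]
gripper_width: 0.0005
gripper_force: 11.7
```

Request:
{"method": "move_arm", "body": {
  "targets": [
    [[0, 0, -2], [0, 0, 0]],
    [[6, 0, -2], [0, 0, 0]],
    [[6, 0, -1], [0, 0, 0]],
    [[6, 0, -0.5], [0, 0, 0]],
    [[6, 0, -0.4], [0, 0, 0]]
  ]
}}

```text
time_s: 23.58
tcp_pos: [0.4817, 0.0501, 0.0943]
eef_rot: [-180.0, -0.0, -162.4]
contact_force: [-0.2, -0.5, 0.3]
gripper_width: 0.0004
gripper_force: 0.0
```

Request:
{"method": "move_arm", "body": {
  "targets": [
    [[0, 0, 0.2], [0, 0, 0]],
    [[0, 0, 0.3], [0, 0, 0]],
    [[0, 0, 0.35], [0, 0, 0]],
    [[0, 0, 0.4], [0, 0, 0]],
    [[0, 0, 0.4], [0, 0, 0]]
  ]
}}

```text
time_s: 24.2
tcp_pos: [0.4819, 0.0501, 0.0931]
eef_rot: [-180.0, 0.1, -162.3]
contact_force: [-10.5, 1.2, 29.9]
gripper_width: 0.0002
gripper_force: 14.6
```

Request:
{"method": "move_arm", "body": {
  "targets": [
    [[0, 0, -3.5], [0, 0, 0]],
    [[0, 0, -7], [0, 0, 0]],
    [[3.5, -0.3, -7], [0, 0, 0]],
    [[7.2, -0.7, -7], [0, 0, 0]],
    [[7.2, -0.7, -7], [0, 0, 0]]
  ]
}}

```text
time_s: 24.82
tcp_pos: [0.413, 0.0206, 0.1609]
eef_rot: [180.0, 0.0, -162.4]
contact_force: [0.1, -0.5, 1.0]
gripper_width: 0.0004
gripper_force: 0.0
```

```bash
cat > latch.py <<'E'
from h import *
import sys
from scipy.spatial.transform import Rotation as Ro
X,Y,T=.56313,-.01539,np.radians(17.63);C,S=np.cos(T),np.sin(T)
def rows(ths,z=.112,d=.0175):
    s=r.get_state();p=np.array(s["tcp_pos"]);yaw0=np.radians(s["eef_rot"][2])
    ct,st=np.cos(yaw0),np.sin(yaw0)
    for th in ths:
        a=-.1+.08*np.sin(th)-d*np.cos(th);b=.08*np.cos(th)+d*np.sin(th)
        w=np.array([X+C*a-S*b,Y+S*a+C*b]);e=w-p[:2]
        yaw=T-np.pi-th;dy=(yaw-yaw0+np.pi)%(2*np.pi)-np.pi
        print(round(th,2),np.round([100*(ct*e[0]+st*e[1]),100*(st*e[0]-ct*e[1]),100*(p[2]-z)],2),"rotz",round(-dy,3))
    print(s["joints"].round(1),p.round(4),s["eef_rot"].round(1),s["contact_force"].round(1))
E
python3 - <<'E'
from latch import *
c=viewer.capture("top");
for l,z in(("latch_knob",.1395),("latch_pivot",.0995)):
    for q in pinpoint(l,"top")[:1]:
        w=atz(c,q["location"][::-1],z)-[X,Y,0];print(l,q["score"],C*w[0]+S*w[1],-S*w[0]+C*w[1])
cv2.imwrite("pics/top1.png",cv2.resize(c["image"][150:290,190:390],(800,560),interpolation=cv2.INTER_CUBIC))
rows([0],d=.022)
E
```

```text
latch_pivot 0.45 -0.10459023179398036 -0.005128698896622465
0 [-0.75 -0.01  4.9 ] rotz 0.0
[  30.5   -1.4  -35.7    0.   -55.6 -102.8] [0.4155 0.0217 0.161 ] [-1.800e+02  1.000e-01 -1.624e+02] [-0.2  0.8 -1. ]
```

View pics/top1.png

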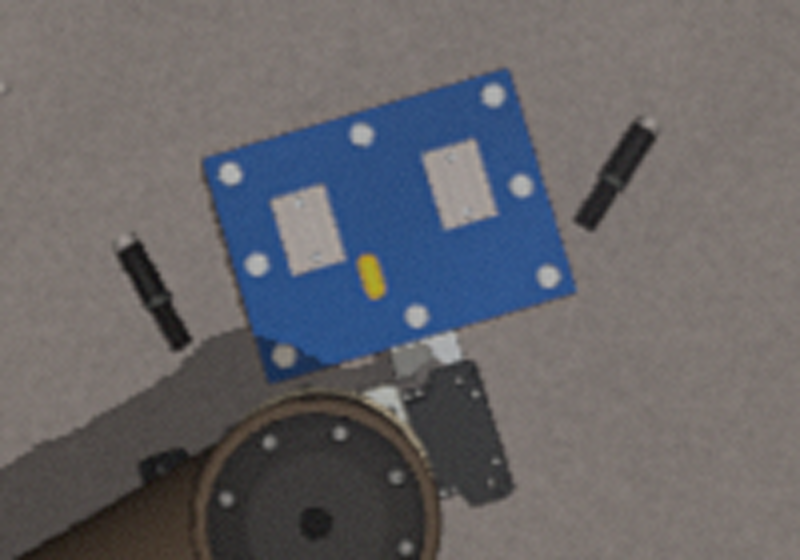

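The lid sits flush in the view and the gripper hovers in front of the latch. A swing from this yaw would run the last joint out of range, so I'll turn the tool half round first.

Request:
{"method": "move_arm", "body": {
  "targets": [
    [[0, 0, 0], [0, 0, -0.18]],
    [[0, 0, 0], [0, 0, -0.36]],
    [[0, 0, 0], [0, 0, -0.54]],
    [[0, 0, 0], [0, 0, -0.72]],
    [[0, 0, 0], [0, 0, -0.9]]
  ]
}}

```text
time_s: 25.6
tcp_pos: [0.4154, 0.0217, 0.1605]
eef_rot: [180.0, -0.0, -110.5]
contact_force: [0.3, -0.3, 0.2]
gripper_width: 0.0003
gripper_force: 0.0
```

Request:
{"method": "move_arm", "body": {
  "targets": [
    [[0, 0, 0], [0, 0, -0.18]],
    [[0, 0, 0], [0, 0, -0.36]],
    [[0, 0, 0], [0, 0, -0.54]],
    [[0, 0, 0], [0, 0, -0.72]],
    [[0, 0, 0], [0, 0, -0.9]]
  ]
}}

```text
time_s: 26.22
tcp_pos: [0.4154, 0.0217, 0.1605]
eef_rot: [180.0, -0.0, -58.9]
contact_force: [-0.9, 0.1, -0.1]
gripper_width: 0.0009
gripper_force: 0.0
```

Request:
{"method": "move_arm", "body": {
  "targets": [
    [[0, 0, 0], [0, 0, -0.18]],
    [[0, 0, 0], [0, 0, -0.36]],
    [[0, 0, 0], [0, 0, -0.54]],
    [[0, 0, 0], [0, 0, -0.72]],
    [[0, 0, 0], [0, 0, -0.9]]
  ]
}}

```text
time_s: 26.85
tcp_pos: [0.4154, 0.0217, 0.1605]
eef_rot: [180.0, 0.0, -7.3]
contact_force: [-0.2, 0.0, -0.7]
gripper_width: 0.0006
gripper_force: 0.0
```

Request:
{"method": "move_arm", "body": {
  "targets": [
    [[0, 0, 0], [0, 0, -0.15]],
    [[0, 0, 0], [0, 0, -0.3]],
    [[0, 0, 0], [0, 0, -0.44]],
    [[0, 0, 0], [0, 0, -0.44]]
  ]
}}

```text
time_s: 27.35
tcp_pos: [0.4152, 0.0216, 0.1604]
eef_rot: [180.0, 0.0, 17.5]
contact_force: [-0.1, -0.1, 0.2]
gripper_width: 0.0006
gripper_force: 0.0
```

```bash
sed -i 's/yaw=T-np.pi-th/yaw=T-th/' latch.py; python3 -c "
from latch import *
rows([0],d=.022)"
```

```text
0 [0.78 0.01 4.84] rotz -0.002
[ 30.5  -1.3 -35.7   0.  -55.7  77. ] [0.4152 0.0216 0.1604] [180.    0.   17.5] [-0.1 -0.1  0.2]
```

Request:
{"method": "move_arm", "body": {
  "targets": [
    [[0, 0, 1.5], [0, 0, 0]],
    [[0, 0, 3.0], [0, 0, 0]],
    [[0, 0, 4.4], [0, 0, 0]],
    [[0, 0, 4.8], [0, 0, 0]],
    [[0, 0, 4.8], [0, 0, 0]]
  ]
}}

```text
time_s: 27.98
tcp_pos: [0.4147, 0.0213, 0.1126]
eef_rot: [180.0, 0.0, 17.5]
contact_force: [0.2, 1.5, -0.2]
gripper_width: 0.0004
gripper_force: 0.0
```

```bash
python3 -c "
from latch import *
rows([0,.1,.2,.3,.4])"
```

```text
0 [ 1.29 -0.01  0.06] rotz -0.003
0.1 [ 2.09 -0.14  0.06] rotz 0.097
0.2 [ 2.91 -0.2   0.06] rotz 0.197
0.3 [ 3.73 -0.17  0.06] rotz 0.297
0.4 [ 4.54 -0.07  0.06] rotz 0.397
[ 30.5   2.2 -39.6   0.  -48.2  77. ] [0.4147 0.0213 0.1126] [180.    0.   17.5] [ 0.2  1.5 -0.2]
```

Request:
{"method": "move_arm", "body": {
  "targets": [
    [[0.6, 0, 0], [0, 0, 0]],
    [[1.3, 0, 0], [0, 0, 0]],
    [[2.1, -0.1, 0], [0, 0, 0.1]],
    [[2.9, -0.2, 0], [0, 0, 0.2]],
    [[3.7, -0.2, 0], [0, 0, 0.3]]
  ]
}}

```text
time_s: 28.6
tcp_pos: [0.4495, 0.0345, 0.1128]
eef_rot: [180.0, 0.0, 0.1]
contact_force: [-0.7, -0.9, -0.7]
gripper_width: 0.0004
gripper_force: 0.6
```

```bash
python3 -c "
from latch import *
rows([.3,.4,.5,.6,.7,.8])"
```

```text
0.3 [0.03 0.03 0.08] rotz -0.005
0.4 [ 0.83 -0.11  0.08] rotz 0.095
0.5 [ 1.65 -0.17  0.08] rotz 0.195
0.6 [ 2.47 -0.14  0.08] rotz 0.295
0.7 [ 3.28 -0.04  0.08] rotz 0.395
0.8 [4.08 0.15 0.08] rotz 0.495
[ 29.6   5.8 -35.6  -0.  -48.6  60.6] [0.4495 0.0345 0.1128] [1.8e+02 0.0e+00 1.0e-01] [-0.7 -0.9 -0.7]
```

Request:
{"method": "move_arm", "body": {
  "targets": [
    [[0.8, -0.1, 0], [0, 0, 0.1]],
    [[1.7, -0.2, 0], [0, 0, 0.2]],
    [[2.5, -0.1, 0], [0, 0, 0.3]],
    [[3.3, 0, 0], [0, 0, 0.4]],
    [[4.1, 0.2, 0], [0, 0, 0.5]]
  ]
}}

```text
time_s: 29.22
tcp_pos: [0.4906, 0.0328, 0.1127]
eef_rot: [180.0, 0.0, -28.5]
contact_force: [-1.4, 0.4, 0.5]
gripper_width: 0.0007
gripper_force: 0.9
```

```bash
python3 -c "
from latch import *
c=viewer.capture('scene');im=c['image'][140:260,210:370];cv2.imwrite('pics/s2.png',cv2.resize(im,(800,600),interpolation=cv2.INTER_CUBIC))
rows([.8,.9,1.0,1.1,1.2,1.3])"
```

```text
0.8 [-0.12  0.01  0.07] rotz -0.01
0.9 [ 0.68 -0.13  0.07] rotz 0.09
1.0 [ 1.5  -0.19  0.07] rotz 0.19
1.1 [ 2.32 -0.17  0.07] rotz 0.29
1.2 [ 3.13 -0.07  0.07] rotz 0.39
1.3 [3.93 0.12 0.07] rotz 0.49
[ 26.7   9.7 -30.8   0.  -49.5  34.5] [0.4914 0.0326 0.1127] [180.   -0.  -28.8] [-0.6 -1.5  0.1]
```

View pics/s2.png

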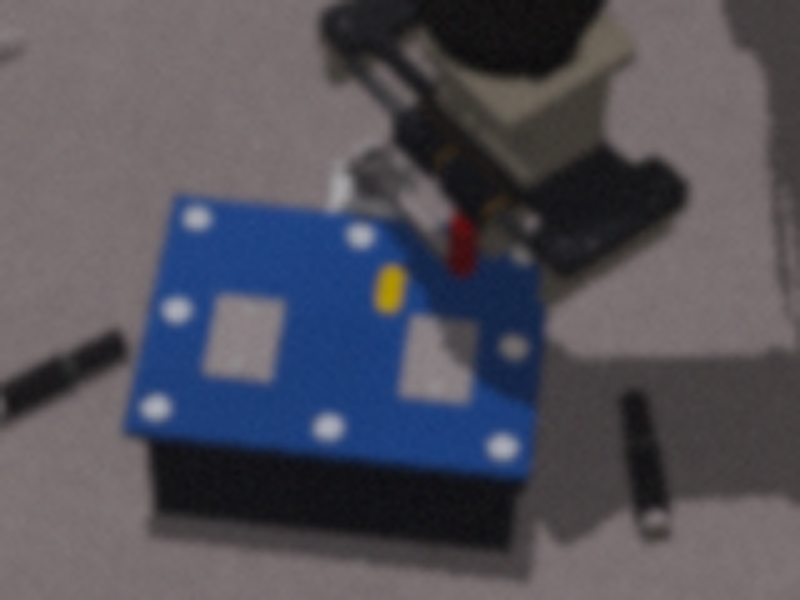

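The lid is flush. The red knob, at (462,245), is about halfway round with the shut fingers behind it, and the latch arm is coming over the lid towards the rib at (390,288).

Request:
{"method": "move_arm", "body": {
  "targets": [
    [[0.7, -0.1, 0], [0, 0, 0.1]],
    [[1.5, -0.2, 0], [0, 0, 0.2]],
    [[2.3, -0.2, 0], [0, 0, 0.3]],
    [[3.1, -0.1, 0], [0, 0, 0.4]],
    [[3.9, 0.1, 0], [0, 0, 0.5]]
  ]
}}

```text
time_s: 29.9
tcp_pos: [0.5229, 0.0147, 0.1131]
eef_rot: [180.0, 0.2, -57.1]
contact_force: [-5.0, 4.7, 5.8]
gripper_width: 0.0004
gripper_force: 3.2
```

```bash
python3 -c "
from latch import *
rows([1.3,1.4,1.45,1.5,1.55,1.57,1.6])"
```

```text
1.3 [ 0.29 -0.09  0.11] rotz -0.004
1.4 [ 1.1  -0.23  0.11] rotz 0.096
1.45 [ 1.5  -0.27  0.11] rotz 0.146
1.5 [ 1.91 -0.29  0.11] rotz 0.196
1.55 [ 2.32 -0.28  0.11] rotz 0.246
1.57 [ 2.49 -0.28  0.11] rotz 0.266
1.6 [ 2.73 -0.26  0.11] rotz 0.296
[ 23.   12.5 -27.   -0.2 -50.6  10.1] [0.5229 0.0147 0.1131] [180.    0.2 -57.1] [-5.   4.7  5.8]
```

Request:
{"method": "move_arm", "body": {
  "targets": [
    [[0.4, -0.1, 0], [0, 0, 0.05]],
    [[0.8, -0.1, 0], [0, 0, 0.1]],
    [[1.3, -0.2, 0], [0, 0, 0.15]],
    [[1.7, -0.2, 0], [0, 0, 0.2]],
    [[2.1, -0.2, 0], [0, 0, 0.25]]
  ]
}}

```text
time_s: 30.52
tcp_pos: [0.537, -0.0032, 0.1125]
eef_rot: [180.0, 0.0, -71.3]
contact_force: [-0.4, 1.2, -1.5]
gripper_width: 0.0001
gripper_force: 0.8
```

```bash
python3 -c "
from latch import *
rows([1.5,1.57,1.6])"
```

```text
1.5 [-0.36  0.01  0.05] rotz -0.052
1.57 [ 0.2  -0.12  0.05] rotz 0.018
1.6 [ 0.44 -0.16  0.05] rotz 0.048
[ 20.6  13.7 -25.5  -0.  -50.9  -1.8] [ 0.537  -0.0032  0.1125] [180.    0.  -71.3] [-0.4  1.2 -1.5]
```

Force has dropped away, so the arm is over the rib. I'll nudge it lightly towards the stop, then retreat.

Request:
{"method": "move_arm", "body": {
  "targets": [
    [[0.1, 0, 0], [0, 0, 0]],
    [[0.2, 0, 0], [0, 0, 0]],
    [[0.3, 0, 0], [0, 0, 0]],
    [[0.3, 0, 0], [0, 0, 0]]
  ]
}}

```text
time_s: 31.02
tcp_pos: [0.5378, -0.0056, 0.1125]
eef_rot: [180.0, 0.0, -71.2]
contact_force: [-1.8, 5.5, -0.7]
gripper_width: -0.0
gripper_force: 2.7
```

Request:
{"method": "move_arm", "body": {
  "targets": [
    [[-1.0, 0, 0], [0, 0, 0]],
    [[-3.0, 0, 0], [0, 0, 0]],
    [[-3.5, 0, -4], [0, 0, 0]],
    [[-3.5, 0, -9], [0, 0, 0]],
    [[-3.5, 0, -14], [0, 0, 0]]
  ]
}}

```text
time_s: 31.65
tcp_pos: [0.5268, 0.0272, 0.2547]
eef_rot: [-180.0, -0.0, -71.2]
contact_force: [0.7, 0.5, -0.5]
gripper_width: 0.0006
gripper_force: 0.0
```

Request:
{"method": "move_arm", "body": {
  "targets": [
    [[-5, 0, 0], [0, 0, 0]],
    [[-10, 0, 0], [0, 0, 0]],
    [[-15, 0, 0], [0, 0, 0]],
    [[-20, 0, 0], [0, 0, 0]],
    [[-20, 0, 0], [0, 0, 0]]
  ]
}}

```text
time_s: 32.28
tcp_pos: [0.4619, 0.2192, 0.2531]
eef_rot: [-179.9, 0.0, -71.0]
contact_force: [0.1, 0.4, 0.0]
gripper_width: 0.0005
gripper_force: 0.0
```

```bash
python3 -c "
from latch import *
c=viewer.capture('top')
im=c['image'][150:290,190:390];cv2.imwrite('pics/t3.png',cv2.resize(im,(800,560),interpolation=cv2.INTER_CUBIC))
for l,z in(('latch_knob',.1395),('latch_pivot',.0995)):
    for q in pinpoint(l,'top')[:1]:
        w=atz(c,q['location'][::-1],z)-[X,Y,0];a,b=C*w[0]+S*w[1],-S*w[0]+C*w[1];print(l,q['score'],a,b,np.arctan2(a+.1,b))
hsv=cv2.cvtColor(c['image'],cv2.COLOR_BGR2HSV);m=((hsv[...,0]<8)|(hsv[...,0]>172))&(hsv[...,1]>150)&(hsv[...,2]>80);m[:150]=0;m[290:]=0;m[:,:190]=0;m[:,390:]=0
v,u=np.nonzero(m);w=atz(c,(u.mean(),v.mean()),.1385)-[X,Y,0];a,b=C*w[0]+S*w[1],-S*w[0]+C*w[1];print(len(u),a,b,np.arctan2(a+.1,b))
print(r.get_state()['contact_force'])"
```

```text
latch_knob 0.53 -0.02244583148792128 -0.005029163671431857 1.6355527679040183
latch_pivot 0.94 -0.10486489573125048 -6.586953401737164e-05 -1.5843352622453881
27 -0.02048216542817449 0.0004284449412509661 1.5654083431107524
[-0.47339327 -0.65698251  0.13633223]
```

View pics/t3.png

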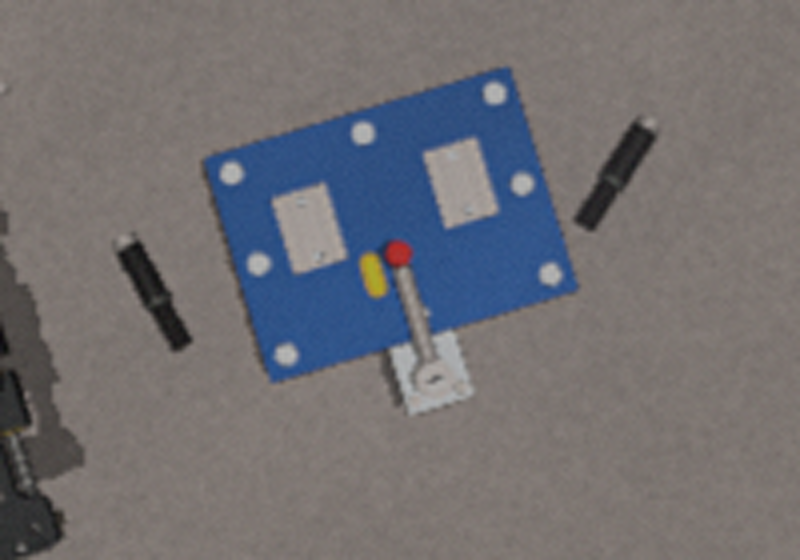

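The latch is at about 1.565 rad: its knob (398,253) is past the rib (373,275) on the catch side. The lid is flush, both plugs are where they were, and the robot is clear, so I'll hand in.

```bash
python3 -c "
from plant import r
print(r.close_job())"
```

```text
the job is handed in; nothing more can be done
None
```

The lid is flush all round (eight points pressed on two laps; highest reading about 58 N), the latch was then swung into its catch (about 1.57 rad), and the job was handed in at about 32 s; no verdict was returned.

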